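# Interleave two disc trays and hold the stack on the sprung stop for strapping

## Task

Lay the lilac separator sheet squarely on the filled tray that waits in the blue-railed strapping fixture, then stack the other tray squarely on the sheet, grip rib up. Then slide the stack along the rails against the orange sprung stop and push until the stop's pointer stands in the green part of the scale (about 11 N), never far into the red, and finish while still holding it there with the gripper in that steady push, so that a colleague can strap it. Leave the clear tub, the pack of wipes and the screwdriver where they are.

Things in the scene. Friction and masses are not known exactly. Their poses are not given: they have to be found in the camera images.
- fixture: Fixed strapping fixture. Origin on its underside (table height); x along the rails to the stop (roughly away from the robot), y left. Aluminium bed: x -150 to 200 mm, 112 wide, top 8 mm above the table. Blue rails along x at y = -52 and 52, 8 wide, 10 high above the bed, 96 apart inside, x -140 to 130. Blue spring housing x 167 to 195, top at z = 28 mm. Near end (-x) open.
- stop (a joint): Travel (m) of the orange sprung stop along the fixture's +x: 0 untouched, grows as pressed, hard end 0.045. Linear spring, no preload, 500 N/m (0.022 = 11 N). A black pointer beside the left rail shows it on a scale: white below 0.015, green 0.015 to 0.029 (7.5 to 14.5 N), red above. Stack friction on the bed, a few N, adds to the push needed.
- stop_face (a point): Middle of the orange stop's flat face that the tray meets; moves with the stop. Untouched it is at x = 105, y = 0, z = 18 mm in the fixture's frame; axes as the fixture's. Face 80 mm wide, 10 to 26 mm above the table, so it meets only the lower tray.
- lower_tray: Loose black tray of copper discs, a flat-topped block 130 (x) x 90 (y) x 24 mm, about 0.35 kg, on the bed between the rails (3 mm play a side), 25 to 60 mm short of the stop. Origin at the centre of its underside, x towards the stop. Flat near end face 65 mm behind the origin, can be pushed with closed fingertips. Layers do not interlock; they lie by friction.
- sheet: Loose stiff lilac separator sheet 130 (x) x 90 (y) x 4 mm, 80 g, flat on the table left or right of the fixture (top tray on the other side). Grip rib in the middle of its upper side: 60 long (x), 10 wide (y), 13 tall (top 17 mm above the underside). Origin at the centre of its underside. Either way round is right.
- top_tray: Loose black tray of copper discs, 130 (x) x 90 (y) mm, about 0.30 kg, on the table. Deck top 25 mm above its underside; hollow beneath within a wall 6 thick, 18 high, so the sheet's rib fits under it. Grey grip rib in the middle of the deck: 70 long (x), 12 wide (y), 24 tall (top at 49 mm). Origin at the centre of its underside. Either way round is right.
- tub: Bystander: clear open tub with copper discs, 90 x 66 x 45 mm, origin at the centre of its underside, beyond the left side of the work.
- wipes: Bystander: blue pack of wipes, 80 x 95 x 51 mm, origin at the centre of its underside, beyond the right side of the work.
- screwdriver: Bystander: screwdriver 150 mm long lying on the table between the robot and the fixture.

How it is judged:
By the outcome, as a careful person would: the job done as asked, in the order asked, and still so for the second after the job is handed in, while the arm keeps its last pose, push and grip.
It also fails if it takes over 70 s, if anything falls off the work surface, if the arm or the gripper's body presses on something with over 40 N, if the wrist force passes 120 N, or if a joint passes its speed limit or range.

## Robot

A 6-joint arm with a two-finger parallel gripper is mounted at the origin on the work surface. World frame = base frame: x ahead of the robot, y to its left, z up, the work surface at z = 0. Lengths are in m, angles in rad, forces in N, time in s.
With the tool pointing down it reaches from about 0.275 to 0.775 m from the base axis. Payload 14.6 kg.
Tool frame: the origin (TCP) lies where the fingers leave the gripper's body, on its centre line; the fingertips stand 73 mm ahead of it and the grasp point (between the pads) lies 54 mm ahead of it; z points along the fingers, y is the line along which they close (so a half turn about z gives the same grasp; the last joint's range is limited). The gripper opens to 85 mm and grips with 20 to 120 N. Pads are 22 mm wide; open, the fingers measure 114 mm over their backs; the gripper's body (76 mm by 85 mm) begins 54 mm behind the grasp point. The pads swing forward as they close: fully open they stand 13 mm farther back than shut.
Start: joints at [1.016, 0.263, -0.048, 1.259, 0, 1.415], TCP at [0.204, 0.484, 0.304] pointing down, gripper open.
Joint ranges: [-2.65, 2.65], [-0.89, 1.7], [-1.18, 1.37], [-2.13, 2.11], [-1.35, 1.29], [-3.14, 3.14]. Speed limits (rad/s): [1.89, 1.89, 2.57, 2.79, 3.14, 3.14].

## Interface

Orientations are given as a unit quaternion [x, y, z, w].
In Python, from workcell import monitor, cams, bot gives the robot as it stands.
- The arm moves only by the tool play_rows, never from a script. Its arguments are lists of equal length, an entry for each row: "claw": the opening, from -1 (shut) to 1 (fully open); "translation": the shift along the tool's x, y, z in units of 15 cm (1.0 is 15 cm), a list of three; "angular": the turn, a rotation vector about the tool's x, y, z in units of 2 rad (1.0 is 2 rad), a list of three. In form: {"claw": [claw, ...], "translation": [[tx, ty, tz], ...], "angular": [[wx, wy, wz], ...]}. A call has 1 to 8 rows; each row is the pose to reach, as a shift and turn from the pose commanded when the call began, along the tool's axes at that moment; what a row does not reach only later rows make up. A row lasts 1/10 s, in which the tool goes at most 50 mm and 8.59 degrees, less where a joint would pass 70% of its speed; a pose out of reach is approached as far as the arm can. A call with a number of a shift or a turn outside -1 to 1 is refused whole. A call with a gripper value outside its range is refused whole. The fingers move at their own pace and stop on an object; "squeeze" is the grip in N (left out, the last holds). Time passes only in rows, so rows that repeat a pose let the fingers close. It gives the time, the measured TCP pose, the force, the opening and the grip force at its end, in the units of the state.
- monitor.state(): the state, without advancing time (a new reading comes with each control period).
- cams.get_image(name): name is "scene" or "side" or "wrist"; returns the picture (400x640x3 uint8, blue, green, red); there is no depth.
- cams.camera_params(name): a dict with "mtx" (3x3 intrinsics, pixels), "rvec" (rotation vector, rad) and "tvec" (3), from world to camera coordinates, as OpenCV has them. Camera axes: x right, y down, z forward; pixel columns grow to the right and rows downward; lengths in m; the calibration is good to about 2 mm. A picture is of the moment at which its call begins: read the wrist's pose just before it. camera_params takes no time and is no camera call; for the wrist camera it gives the pose at the moment of the call.
- bot.sign_off(): hands the job in; it is judged then, once.
The state is a dict: "time": time; "joint_pos": joint angles; "qd": joint speeds; "effort": joint torques, N m; "position": TCP position; "orientation": TCP orientation; "wrist_force": force on the tool from outside, world axes, zero at the start; "moment": the same for the moment, N m; "grip_width": finger opening in m; "grasp_force": force on a finger pad.
Only numpy, scipy, OpenCV 4.12 (cv2) and the standard library are available. Lean on these libraries where they do the work, as an engineer would, in place of code of your own. Each camera call takes 0.05 s, during which the arm holds its last target. There are 200 camera calls.

## Working session

There is one attempt and no reset: what is moved stays moved. The work goes in short steps, Python scripts to look and compute and a tool call to move; the robot and the scene stay as the last step left them, time stands still between calls to the robot, and variables do not carry over. Pictures are saved under pics/ and viewed, at most 10 in all, crops included, and the job is handed in when it is done.

Besides the shell and the picture viewer there is one more tool, called after "Emit:" by a JSON object that holds its "fn" and its "kwargs". play_rows: Moves the arm, as the interface text tells. Shifts and turns lie within -1 to 1; 1 stands for 15 cm of shift or 2 rad of turn. Its arguments: {"type":"object","properties":{"claw":{"type":"array","items":{"type":"number"}},"translation":{"type":"array","items":{"type":"array","items":{"type":"number"}}},"angular":{"type":"array","items":{"type":"array","items":{"type":"number"}}},"squeeze":{"type":"number"}},"required":["claw","translation","angular"]}

```bash
mkdir -p pics; ls; python3 - <<'E'
from workcell import monitor,cams,bot
import cv2
print(monitor.state())
for n in("scene","side"):
    cv2.imwrite(f"pics/{n}0.png",cams.get_image(n)); p=cams.camera_params(n); print(n,p)
E
```

```text
pics
{'time': 0.0, 'joint_pos': array([ 1.01568872e+00,  2.63526843e-01, -4.89449911e-02,  1.25938853e+00,
       -3.69776500e-05,  1.41548123e+00]), 'qd': array([-0.00032514, -0.00140036,  0.00201402, -0.00077224, -0.00293884,
       -0.00067859]), 'effort': array([-1.48567477e-03, -6.37622023e+01,  3.84565187e+01,  1.38068429e-02,
        1.53235538e-05,  2.73861428e-05]), 'position': array([0.2042577 , 0.48342022, 0.30342007]), 'orientation': array([ 1.98567614e-01,  9.80087047e-01, -5.05237113e-04, -1.67695584e-04]), 'wrist_force': array([ 1.29845622, -0.15099043, -0.91588106]), 'moment': array([ 0.0203674 , -0.05816593,  0.00958832]), 'grasp_force': 0.0, 'grip_width': 0.08550835894770915}
scene {'mtx': array([[453.7003945 ,   0.        , 318.5409919 ],
       [  0.        , 453.7003945 , 193.36921139],
       [  0.        ,   0.        ,   1.        ]]), 'rvec': array([ 1.71530198,  1.67507992, -0.80042372]), 'tvec': array([-0.0141811 , -0.30148599,  1.55282211])}
side {'mtx': array([[496.25884735,   0.        , 321.71792092],
       [  0.        , 496.25884735, 205.31264811],
       [  0.        ,   0.        ,   1.        ]]), 'rvec': array([ 2.13081783, -0.41800553,  0.25232777]), 'tvec': array([-0.51377799,  0.16581263,  1.14352207])}
```

View pics/scene0.png

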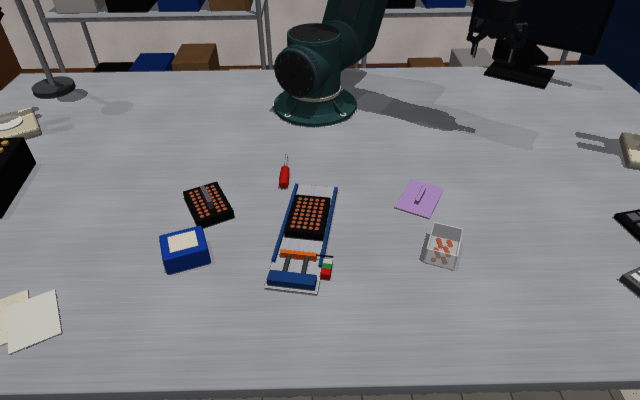

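View pics/side0.png

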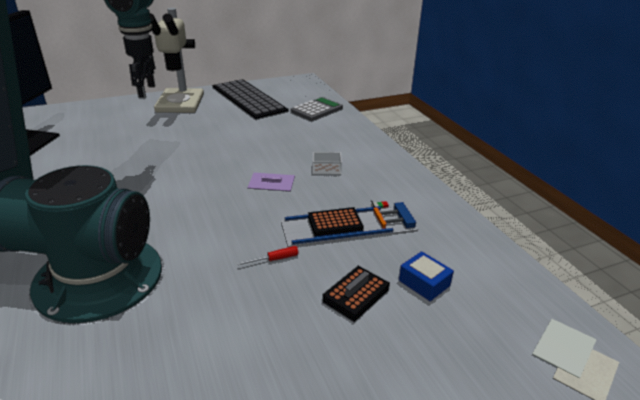

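The scene view shows the sheet at (419,199), the lower tray at (308,216), the top tray at (208,203), and the fixture from (315,187) to (293,285). The side view agrees.

```bash
cat > h.py <<'E'
from workcell import monitor,cams,bot
import numpy as np,cv2
from scipy.spatial.transform import Rotation as R
def ray(p,uv,z):
    Rm=cv2.Rodrigues(np.array(p['rvec']))[0];t=np.array(p['tvec']).ravel();c=-Rm.T@t
    q=cv2.undistortPoints(np.array(uv,float).reshape(-1,1,2),p['mtx'],None).reshape(-1,2)
    d=np.c_[q,np.ones(len(q))]@Rm
    return c+d*((z-c[2])/d[:,2])[:,None]
def proj(p,X): return cv2.projectPoints(np.array(X,float).reshape(-1,3),np.array(p['rvec']),np.array(p['tvec']),p['mtx'],None)[0].reshape(-1,2)
def tcp():
    s=monitor.state(); return s['position'],R.from_quat(s['orientation'])
def move(target,yaw=None):
    """tool-axis shift (units) and turn (units) from measured pose to world target; tool down with closing axis y at yaw"""
    x,r=tcp(); d=r.inv().apply(np.array(target)-x)/.15
    a=np.zeros(3)
    if yaw is not None:
        best=[]
        for y in (yaw,yaw+np.pi):
            ya=np.array([np.cos(y),np.sin(y),0]);z=np.array([0,0,-1.])
            rt=R.from_matrix(np.c_[np.cross(ya,z),ya,z]); best.append((r.inv()*rt).as_rotvec())
        best.sort(key=np.linalg.norm); a=best[0]/2
        print('other',np.round(best[1]/2,4))
    print('T',np.round(d,4),'A',np.round(a,4))
E
python3 - <<'E'
from h import *
p=cams.camera_params("scene")
for n,uv,z in [("sheet",(419,199),.004),("lower",(308,216),.032),("top",(207,204),.025),("stop",(298,255),.026),("nearL",(335,188),.018),("nearR",(298,188),.018),("hous",(293,280),.028),("tub",(441,247),.02),("wipes",(185,250),.03),("sd",(285,172),.01)]: print(n,ray(p,uv,z).round(3))
w=cams.camera_params("wrist"); x,r=tcp()
Rm=cv2.Rodrigues(w['rvec'])[0]; c=-Rm.T@np.array(w['tvec']).ravel()
print(w['mtx'],r.inv().apply(c-x),(r.inv().as_matrix()@Rm.T).round(3))
print(r.as_matrix().round(3))
move([.47,0.05,.40],np.pi/2)
E
```

```text
sheet [[0.51  0.261 0.004]]
lower [[ 0.597 -0.022  0.032]]
top [[ 0.538 -0.271  0.025]]
stop [[ 0.716 -0.044  0.026]]
nearL [[0.476 0.048 0.018]]
nearR [[ 0.473 -0.048  0.018]]
hous [[ 0.786 -0.053  0.028]]
tub [[0.695 0.272 0.02 ]]
wipes [[ 0.698 -0.291  0.03 ]]
sd [[ 0.392 -0.085  0.01 ]]
[[351.39487738   0.         322.28480109]
 [  0.         351.39487738 198.52004448]
 [  0.           0.           1.        ]] [ 0.07350862 -0.00046723 -0.06972265] [[ 0.    -0.958 -0.288]
 [ 1.     0.    -0.   ]
 [ 0.    -0.288  0.958]]
[[-0.921  0.389 -0.   ]
 [ 0.389  0.921 -0.001]
 [ 0.    -0.001 -1.   ]]
other [-2.0000e-04  6.0000e-04  1.3709e+00]
T [-2.7565 -1.9728 -0.6421] A [-0.0004 -0.0002 -0.1999]
```

Emit:
{"fn": "play_rows", "kwargs": {"claw": [1, 1, 1], "translation": [[-0.3, -0.22, -0.07], [-0.6, -0.44, -0.14], [-0.92, -0.66, -0.21]], "angular": [[0, 0, -0.07], [0, 0, -0.14], [0, 0, -0.2]]}}

```text
time: 0.4
position: [0.2763, 0.3646, 0.3296]
orientation: [0.001, 1.0, -0.0, -0.0]
wrist_force: [0.6, 0.0, -0.7]
grip_width: 0.0854
grasp_force: 0.0
```

Emit:
{"fn": "play_rows", "kwargs": {"claw": [1, 1, 1], "translation": [[-0.44, -0.72, -0.12], [-0.44, -0.72, -0.12], [-0.44, -0.72, -0.12]], "angular": [[0, 0, 0], [0, 0, 0], [0, 0, 0]]}}

```text
time: 0.7
position: [0.3421, 0.2548, 0.348]
orientation: [0.006, 1.0, -0.0, 0.0]
wrist_force: [0.3, 0.4, 0.8]
grip_width: 0.0854
grasp_force: 0.0
```

Emit:
{"fn": "play_rows", "kwargs": {"claw": [1, 1, 1], "translation": [[-0.44, -0.72, -0.12], [-0.44, -0.72, -0.12], [-0.44, -0.72, -0.12]], "angular": [[0, 0, 0], [0, 0, 0], [0, 0, 0]]}}

```text
time: 1.0
position: [0.4073, 0.1461, 0.3659]
orientation: [0.006, 1.0, -0.0, 0.0]
wrist_force: [0.4, 0.5, -0.8]
grip_width: 0.085
grasp_force: 0.0
```

Emit:
{"fn": "play_rows", "kwargs": {"claw": [1, 1, 1, 1, 1], "translation": [[-0.44, -0.72, -0.12], [-0.44, -0.72, -0.12], [-0.44, -0.72, -0.12], [-0.44, -0.72, -0.12], [-0.44, -0.72, -0.12]], "angular": [[0, 0, 0], [0, 0, 0], [0, 0, 0], [0, 0, 0], [0, 0, 0]]}}

```text
time: 1.5
position: [0.471, 0.0398, 0.3832]
orientation: [0.005, 1.0, 0.0, -0.0]
wrist_force: [-0.8, 0.5, -0.2]
grip_width: 0.0853
grasp_force: 0.0
```

```bash
cat > snap.py <<'E'
import sys,pickle; from h import *
n=sys.argv[1]; cam=sys.argv[2] if len(sys.argv)>2 else "wrist"
p=cams.camera_params(cam); im=cams.get_image(cam)
cv2.imwrite(f"pics/{n}.png",im); pickle.dump(p,open(f"pics/{n}.pkl","wb"))
s=monitor.state(); print(s['time'],s['position'].round(4),s['orientation'].round(4),np.round(s['wrist_force'],2))
E
python3 snap.py w1
```

```text
1.55 [0.4707 0.0404 0.3833] [ 4.8e-03  1.0e+00  1.0e-04 -4.0e-04] [0.04 0.16 0.14]
```

View pics/w1.png

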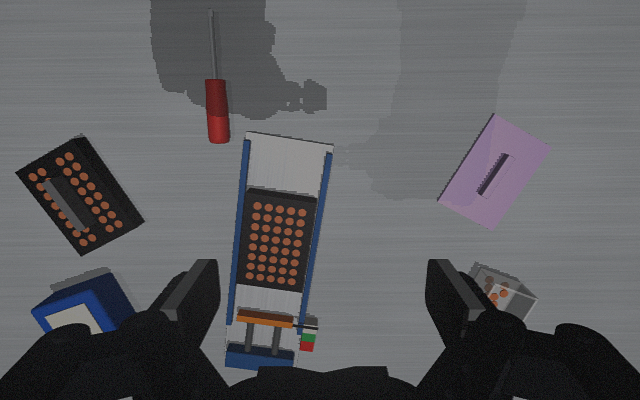

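The overview shows the sheet at (493,171), the lower tray at (277,240), the top tray at (80,195), and the fixture with its near end at (290,138) and the orange stop at (265,317). Next I'll segment these and measure them.

```bash
cat > seg.py <<'E'
import pickle; from h import *
def load(n): return cv2.imread(f"pics/{n}.png"),pickle.load(open(f"pics/{n}.pkl","rb"))
def rect(p,pts,z):
    W=ray(p,pts,z)[:,:2]; (c,s,a)=cv2.minAreaRect((W*1000).astype(np.float32))
    if s[0]<s[1]: s=s[::-1]; a+=90
    a=(a+90)%180-90
    return np.round(c,1),np.round(s,1),round(a,2)
def hsvmask(im,lo,hi): return cv2.inRange(cv2.cvtColor(im,cv2.COLOR_BGR2HSV),lo,hi)
def blobs(m,lo=0): 
    n,l,st,c=cv2.connectedComponentsWithStats(m); return [(l==i,st[i],c[i]) for i in range(1,n) if st[i][4]>=lo]
def pts(b): y,x=np.nonzero(b); return np.c_[x,y].astype(float)
E
python3 - <<'E'
from seg import *
im,p=load("w1")
m=hsvmask(im,(130,25,60),(165,140,255))
for b,s,c in blobs(m,800): print("sheet",c.round(),rect(p,pts(b),.004))
m=hsvmask(im,(100,120,40),(125,255,255)) 
for b,s,c in blobs(m,300): print("blue",c.round(),s,rect(p,pts(b),.018), rect(p,pts(b),.028))
m=hsvmask(im,(3,90,90),(16,255,255))
D=np.array([c for b,s,c in blobs(m,20) if s[4]<150])
for n,sel,z in [("top",D[:,0]<150,.026),("low",(D[:,0]>235)&(D[:,0]<320)&(D[:,1]<300),.033)]: print(n,sel.sum(),rect(p,D[sel],z))
for b,s,c in blobs(m,200): print("or",c,rect(p,pts(b),.026))
print("lowcorn",ray(p,[(249,188),(317,198),(306,292),(236,282)],.032).round(4))
print("topcorn",ray(p,[(15,173),(82,135),(145,220),(81,255)],.025).round(4))
m=cv2.inRange(im,(70,70,70),(112,112,112));
print(im[190:215:4,55:80:4].tolist()[2], im[200,40],im[225,70])
E
```

```text
sheet [494. 172.] (array([501.6, 261.9]), array([130. ,  92.1]), -28.47)
blue [237. 231.] [ 226  140   24  185 1031] (array([584.3, -76.6]), array([268.2,   7.6]), -9.83) (array([580. , -73.9]), array([262.1,   7.4]), -9.83)
blue [315. 236.] [299 154  33 169 839] (array([591.7,  26.6]), array([247. ,   7.5]), -9.66) (array([587.3,  27. ]), array([241.3,   7.3]), -9.66)
blue [ 87. 304.] [  31  273  105   61 2631] (array([ 693.4, -305.6]), array([139.7,  84.7]), -70.21) (array([ 686.6, -297.6]), array([136.5,  82.7]), -70.21)
blue [253. 361.] [225 350  68  21 810] (array([783.3, -59.8]), array([100. ,  30.5]), 80.19) (array([774.4, -57.5]), array([97.7, 29.8]), 80.19)
top 27 (array([ 524.9, -274.3]), array([99.4, 57.7]), 26.52)
low 40 (array([585.2, -23.6]), array([99.3, 56.8]), -9.65)
or [264.00597015 321.46865672] (array([706.5, -45.4]), array([79.3,  9.9]), 80.09)
lowcorn [[ 0.5091 -0.0518  0.032 ]
 [ 0.5229  0.0323  0.032 ]
 [ 0.656   0.0153  0.032 ]
 [ 0.6397 -0.0786  0.032 ]]
topcorn [[ 0.4885 -0.3431  0.025 ]
 [ 0.4427 -0.2501  0.025 ]
 [ 0.5523 -0.1911  0.025 ]
 [ 0.601  -0.2843  0.025 ]]
[[79, 77, 79], [79, 79, 79], [39, 39, 37], [42, 40, 41], [34, 35, 34], [32, 32, 31], [32, 26, 32]] [28 34 29] [ 55  78 132]
```

Sizes check out: sheet 130x92 mm at yaw -28.5°, fixture yaw about -9.75°, lower tray centre (585,-24). I'll go above the sheet for a closer measurement.

Emit:
{"fn": "play_rows", "kwargs": {"claw": [0.5, 0.5, 0.5, 0.5], "translation": [[-0.05, 0.37, 0.3], [-0.1, 0.74, 0.61], [-0.1, 0.74, 0.61], [-0.1, 0.74, 0.61]], "angular": [[0, 0, 0], [0, 0, 0], [0, 0, 0], [0, 0, 0]]}}

```text
time: 1.95
position: [0.4851, 0.1548, 0.2887]
orientation: [0.002, 1.0, -0.0, -0.003]
wrist_force: [-1.2, 0.1, 0.1]
grip_width: 0.0639
grasp_force: 0.0
```

Emit:
{"fn": "play_rows", "kwargs": {"claw": [0, 0, 0, 0, 0], "translation": [[-0.03, 0.25, 0.2], [-0.06, 0.5, 0.4], [-0.1, 0.74, 0.61], [-0.1, 0.74, 0.61], [-0.1, 0.74, 0.61]], "angular": [[0, 0, 0.07], [0, 0, 0.14], [0, 0, 0.2], [0, 0, 0.244], [0, 0, 0.244]]}}

```text
time: 2.45
position: [0.5022, 0.2628, 0.2003]
orientation: [0.246, 0.969, -0.0, -0.001]
wrist_force: [0.1, 0.1, 1.2]
grip_width: 0.0424
grasp_force: 0.0
```

```bash
python3 snap.py w2; python3 - <<'E'
from seg import *
im,p=load("w2")
m=hsvmask(im,(130,25,40),(165,140,255))
for b,s,c in blobs(m,800): print("sheet",c.round(),s,rect(p,pts(b),.004))
E
```

```text
2.5 [0.5026 0.2623 0.2011] [ 2.445e-01  9.696e-01 -0.000e+00  1.000e-04] [0.08 0.15 0.61]
sheet [323. 184.] [  262   105   123   161 18042] (array([502. , 262.8]), array([129.7,  90.5]), -28.53)
```

View pics/w2.png

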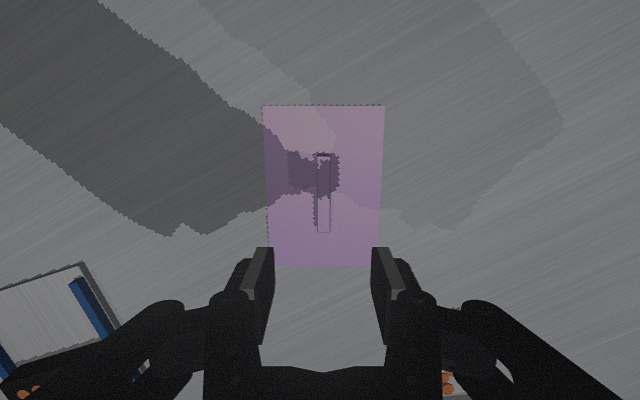

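The sheet is centred under the gripper: rib around (323,195), fingers straddling it. Descending.

Emit:
{"fn": "play_rows", "kwargs": {"claw": [-0.4, -0.4, -0.4, -0.4, -0.4], "translation": [[0.004, 0, 0.3], [0.004, 0, 0.6], [0.004, 0, 0.68], [0.004, 0, 0.68], [0.004, 0, 0.68]], "angular": [[0, 0, 0], [0, 0, 0], [0, 0, 0], [0, 0, 0], [0, 0, 0]]}}

```text
time: 3.0
position: [0.5036, 0.2621, 0.1006]
orientation: [0.246, 0.969, 0.001, 0.001]
wrist_force: [-0.3, 0.2, 0.8]
grip_width: 0.0255
grasp_force: 0.0
```

Emit:
{"fn": "play_rows", "kwargs": {"claw": [-0.4, -0.4, -0.4, -0.4, -0.4], "translation": [[0, 0, 0.04], [0, 0, 0.07], [0, 0, 0.1], [0, 0, 0.12], [0, 0, 0.12]], "angular": [[0, 0, 0], [0, 0, 0], [0, 0, 0], [0, 0, 0], [0, 0, 0]]}}

```text
time: 3.5
position: [0.5024, 0.262, 0.0802]
orientation: [0.246, 0.969, -0.0, -0.0]
wrist_force: [-0.7, -0.3, 0.8]
grip_width: 0.0255
grasp_force: 0.0
```

Emit:
{"fn": "play_rows", "kwargs": {"claw": [-1, -1, -1, -1, -1, -1], "translation": [[0, 0, 0], [0, 0, 0], [0, 0, 0], [0, 0, 0], [0, 0, 0], [0, 0, 0]], "angular": [[0, 0, 0], [0, 0, 0], [0, 0, 0], [0, 0, 0], [0, 0, 0], [0, 0, 0]], "squeeze": 40}}

```text
time: 4.1
position: [0.5028, 0.2621, 0.0807]
orientation: [0.246, 0.969, 0.0, 0.0]
wrist_force: [-0.8, 0.9, 4.7]
grip_width: 0.0087
grasp_force: 40.2
```

Emit:
{"fn": "play_rows", "kwargs": {"claw": [-1, -1, -1, -1], "translation": [[0, 0, -0.1], [0, 0, -0.35], [0, 0, -0.6], [0, 0, -0.6]], "angular": [[0, 0, 0], [0, 0, 0], [0, 0, 0], [0, 0, 0]]}}

```text
time: 4.5
position: [0.5043, 0.2627, 0.1747]
orientation: [0.246, 0.969, 0.002, 0.003]
wrist_force: [0.8, -0.6, -1.2]
grip_width: 0.0087
grasp_force: 39.7
```

```bash
python3 - <<'E'
from h import *
s=monitor.state();print(s['position'],s['wrist_force'],s['grip_width'],s['grasp_force'])
move([.586,-.0238,.16],np.radians(80.3))
E
```

```text
[0.50427632 0.26266893 0.17474517] [ 0.8024281  -0.60355085 -1.18107805] 0.00870820220084299 39.655301570892334
other [ 0.0036 -0.0028  1.4067]
T [-1.3897 -1.4188  0.0976] A [ 0.002   0.0025 -0.1641]
```

Emit:
{"fn": "play_rows", "kwargs": {"claw": [-1, -1, -1, -1, -1], "translation": [[-0.2, -0.2, 0], [-0.45, -0.45, 0], [-0.7, -0.7, 0.03], [-0.7, -0.7, 0.03], [-0.7, -0.7, 0.03]], "angular": [[0, 0, 0], [0, 0, 0], [0, 0, 0], [0, 0, 0], [0, 0, 0]]}}

```text
time: 5.0
position: [0.5449, 0.1183, 0.1653]
orientation: [0.247, 0.969, -0.0, -0.001]
wrist_force: [0.1, 0.4, 0.0]
grip_width: 0.0084
grasp_force: 39.6
```

Emit:
{"fn": "play_rows", "kwargs": {"claw": [-1, -1, -1, -1, -1, -1], "translation": [[-0.2, -0.2, 0], [-0.45, -0.45, 0], [-0.6, -0.6, 0.03], [-0.69, -0.71, 0.03], [-0.69, -0.71, 0.03], [-0.69, -0.71, 0.03]], "angular": [[0, 0, -0.04], [0, 0, -0.08], [0, 0, -0.12], [0, 0, -0.164], [0, 0, -0.164], [0, 0, -0.164]]}}

```text
time: 5.6
position: [0.5847, -0.0222, 0.1612]
orientation: [0.085, 0.996, 0.0, -0.0]
wrist_force: [-0.8, 0.8, -0.9]
grip_width: 0.0085
grasp_force: 39.7
```

```bash
python3 snap.py w3; python3 - <<'E'
from seg import *
im,p=load("w3")
m=hsvmask(im,(130,25,40),(165,140,255))
z=monitor.state()['position'][2]-.0807+.004
for b,s,c in blobs(m,800): print("sheet",c.round(),s,rect(p,pts(b),z))
m=hsvmask(im,(100,120,25),(125,255,255)) 
for b,s,c in blobs(m,300): print("blue",c.round(),s,rect(p,pts(b),.018), rect(p,pts(b),.028))
move([.586,-.0238,.115],np.radians(80.3))
E
```

```text
5.65 [ 0.5846 -0.0218  0.1613] [ 8.470e-02  9.964e-01  2.000e-04 -3.000e-04] [ 0.68  0.19 -1.68]
sheet [321. 208.] [  212   112   222   261 35679] (array([583. , -22.3]), array([129. ,  89.9]), -9.72)
blue [228.  55.] [ 217    0   22  113 1411] (array([484.7, -59.1]), array([58.9,  8.3]), -9.79) (array([486. , -56.8]), array([56.2,  7.9]), -9.79)
blue [411.  55.] [ 402    0   20  113 1403] (array([502.1,  42.4]), array([58.9,  7.1]), -9.89) (array([502.6,  39.9]), array([56.2,  6.8]), -9.89)
blue [ 27. 366.] [   0  324   73   76 3607] (array([ 666.2, -266.3]), array([62.3, 56.5]), -70.1) (array([ 659. , -254.3]), array([59.4, 53.8]), -70.1)
other [-6.0000e-04 -2.0000e-04  1.5706e+00]
T [-0.0115 -0.0114  0.3088] A [ 0.0002 -0.0004 -0.0002]
```

View pics/w3.png

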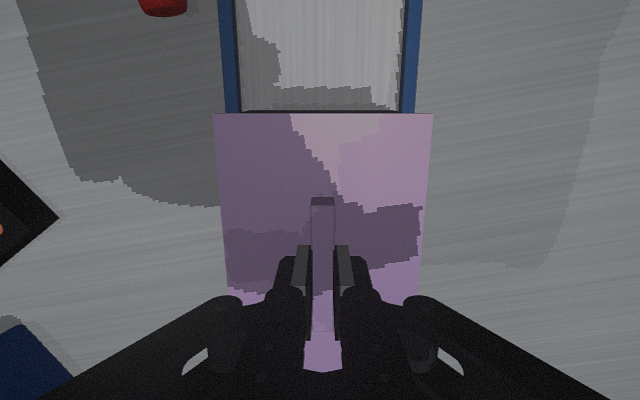

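The sheet is held level and square (near edge at row 112, between the rails at columns 228 and 411), 2 mm short of the target. Correcting that and lowering.

Emit:
{"fn": "play_rows", "kwargs": {"claw": [-1, -1, -1, -1, -1, -1, -1, -1], "translation": [[-0.016, -0.008, 0.1], [-0.016, -0.008, 0.2], [-0.016, -0.008, 0.27], [-0.016, -0.008, 0.3], [-0.016, -0.008, 0.31], [-0.016, -0.008, 0.32], [-0.016, -0.008, 0.324], [-0.016, -0.008, 0.324]], "angular": [[0, 0, 0], [0, 0, 0], [0, 0, 0], [0, 0, 0], [0, 0, 0], [0, 0, 0], [0, 0, 0], [0, 0, 0]]}}

```text
time: 6.45
position: [0.5872, -0.0249, 0.1133]
orientation: [0.085, 0.996, -0.0, 0.0]
wrist_force: [0.3, 0.5, -0.6]
grip_width: 0.0087
grasp_force: 39.7
```

Emit:
{"fn": "play_rows", "kwargs": {"claw": [-1, -1, -1], "translation": [[0, 0.006, 0.003], [0, 0.006, 0.006], [0, 0.006, 0.008]], "angular": [[0, 0, 0], [0, 0, 0], [0, 0, 0]]}}

```text
time: 6.75
position: [0.5874, -0.024, 0.1127]
orientation: [0.085, 0.996, -0.0, 0.001]
wrist_force: [-5.8, 2.4, 16.3]
grip_width: 0.0085
grasp_force: 41.7
```

Emit:
{"fn": "play_rows", "kwargs": {"claw": [-0.8, -0.7, -0.6, -0.5, -0.4], "translation": [[0, 0, 0], [0, 0, 0], [0, 0, 0], [0, 0, 0], [0, 0, 0]], "angular": [[0, 0, 0], [0, 0, 0], [0, 0, 0], [0, 0, 0], [0, 0, 0]]}}

```text
time: 7.25
position: [0.5872, -0.024, 0.1117]
orientation: [0.085, 0.996, 0.0, -0.0]
wrist_force: [1.1, 0.3, -0.1]
grip_width: 0.0255
grasp_force: 0.0
```

Emit:
{"fn": "play_rows", "kwargs": {"claw": [-0.4, -0.4, 0, 0.4, 0.4], "translation": [[0, 0, -0.1], [0, 0, -0.3], [0, 0, -0.6], [0, 0, -0.9], [0, 0, -0.9]], "angular": [[0, 0, 0], [0, 0, 0], [0, 0, 0], [0, 0, 0], [0, 0, 0]]}}

```text
time: 7.75
position: [0.589, -0.0243, 0.2524]
orientation: [0.085, 0.996, -0.0, 0.004]
wrist_force: [-0.6, 0.4, -0.5]
grip_width: 0.06
grasp_force: 0.0
```

```bash
python3 snap.py w4; python3 - <<'E'
from seg import *
im,p=load("w4")
m=hsvmask(im,(130,25,40),(165,140,255))
for b,s,c in blobs(m,800): print("sheet",c.round(),s,rect(p,pts(b),.036))
m=hsvmask(im,(100,120,25),(125,255,255)) 
for b,s,c in blobs(m,300): print("blue",c.round(),s,rect(p,pts(b),.018), rect(p,pts(b),.028))
move([.53,-.20,.25],np.radians(116.5))
E
```

```text
7.8 [ 0.5883 -0.0242  0.2495] [ 8.470e-02  9.964e-01 -2.000e-04  2.500e-03] [ 0.25 -0.41 -0.57]
sheet [319. 181.] [  265    99   115   152 14374] (array([586.4, -24.6]), array([129.5,  90.5]), -9.71)
blue [263. 166.] [ 252   16   22  296 2103] (array([584.6, -76.8]), array([267. ,   7.5]), -9.82) (array([582.3, -74.7]), array([258.2,   7.3]), -9.82)
blue [382. 150.] [ 370   16   24  282 2143] (array([594. ,  26.2]), array([250.9,   7.9]), -9.76) (array([591.4,  24.9]), array([242.6,   7.6]), -9.76)
blue [ 64. 308.] [   0  262  134  116 4633] (array([ 687.4, -311.9]), array([155.5,  70.5]), -62.67) (array([ 681.7, -302. ]), array([150.3,  68.1]), -62.67)
blue [321. 359.] [ 273  347   97   25 1810] (array([782.8, -59. ]), array([101.2,  30.8]), 80.31) (array([774. , -57.5]), array([97.9, 29.8]), 80.31)
other [3.1000e-03 1.0000e-03 1.2548e+00]
T [ 0.1855 -1.2209 -0.0043] A [-0.0008  0.0024 -0.316 ]
```

View pics/w4.png

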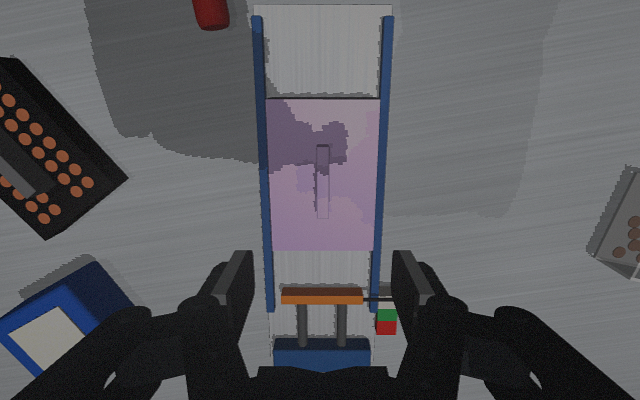

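The sheet lies square on the tray (rows 99 to 250, between the rails). On to the top tray.

Emit:
{"fn": "play_rows", "kwargs": {"claw": [0.4, 0.4, 0.4, 0.4], "translation": [[0.03, -0.4, 0], [0.07, -0.85, 0], [0.07, -0.85, 0], [0.07, -0.85, 0]], "angular": [[0, 0, 0], [0, 0, 0], [0, 0, 0], [0, 0, 0]]}}

```text
time: 8.2
position: [0.5543, -0.1508, 0.2456]
orientation: [0.086, 0.996, -0.0, -0.001]
wrist_force: [0.5, 0.9, -0.0]
grip_width: 0.0597
grasp_force: 0.0
```

Emit:
{"fn": "play_rows", "kwargs": {"claw": [0.4, 0.4, 0.4, 0.4, 0.4, 0.4], "translation": [[0.02, -0.2, 0], [0.03, -0.4, 0], [0.07, -0.6, 0], [0.07, -0.85, 0], [0.07, -0.85, 0], [0.07, -0.85, 0]], "angular": [[0, 0, -0.07], [0, 0, -0.14], [0, 0, -0.21], [0, 0, -0.28], [0, 0, -0.316], [0, 0, -0.316]]}}

```text
time: 8.8
position: [0.5233, -0.272, 0.2457]
orientation: [-0.229, 0.973, 0.001, -0.0]
wrist_force: [-0.1, -0.8, 0.3]
grip_width: 0.06
grasp_force: 0.0
```

```bash
python3 snap.py w5; python3 - <<'E'
from seg import *
im,p=load("w5")
m=hsvmask(im,(3,90,70),(16,255,255))
D=np.array([c for b,s,c in blobs(m,20) if s[4]<400 and 180<c[0]<460 and c[1]<280]); print(len(D),D.min(0),D.max(0),rect(p,D,.026))
E
```

```text
8.85 [ 0.5235 -0.2714  0.2459] [-2.283e-01  9.736e-01  6.000e-04 -4.000e-04] [-0.24 -1.22  0.38]
32 [283.06818182 124.45112782] [353.09774436 238.01785714] (array([ 524.8, -274.8]), array([99.1, 56.7]), 26.63)
```

View pics/w5.png

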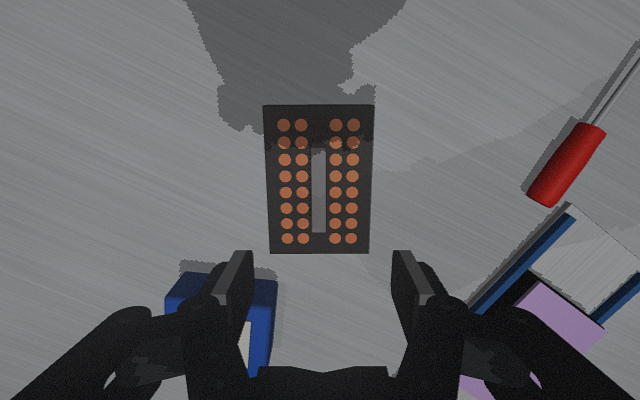

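The top tray is centred (rib at column 318, rows 148 to 233), with 32 discs. Descending 3.6 mm to its right.

Emit:
{"fn": "play_rows", "kwargs": {"claw": [0, 0, -0.2, -0.2, -0.2, -0.2], "translation": [[0.002, -0.024, 0.3], [0.002, -0.024, 0.6], [0.002, -0.024, 0.8], [0.002, -0.024, 0.9], [0.002, -0.024, 0.965], [0.002, -0.024, 0.965]], "angular": [[0, 0, 0], [0, 0, 0], [0, 0, 0], [0, 0, 0], [0, 0, 0], [0, 0, 0]]}}

```text
time: 9.45
position: [0.5247, -0.2742, 0.1011]
orientation: [-0.229, 0.973, 0.001, -0.001]
wrist_force: [-0.3, -0.4, 0.7]
grip_width: 0.0341
grasp_force: 0.0
```

Emit:
{"fn": "play_rows", "kwargs": {"claw": [-1, -1, -1, -1, -1, -1], "translation": [[0, 0, 0], [0, 0, 0], [0, 0, 0], [0, 0, 0], [0, 0, 0], [0, 0, 0]], "angular": [[0, 0, 0], [0, 0, 0], [0, 0, 0], [0, 0, 0], [0, 0, 0], [0, 0, 0]], "squeeze": 60}}

```text
time: 10.05
position: [0.5254, -0.2753, 0.1032]
orientation: [-0.229, 0.973, -0.001, 0.001]
wrist_force: [0.2, 1.9, 6.8]
grip_width: 0.0105
grasp_force: 59.9
```

Emit:
{"fn": "play_rows", "kwargs": {"claw": [-1, -1, -1, -1, -1], "translation": [[0, 0, -0.1], [0, 0, -0.3], [0, 0, -0.55], [0, 0, -0.6], [0, 0, -0.6]], "angular": [[0, 0, 0], [0, 0, 0], [0, 0, 0], [0, 0, 0], [0, 0, 0]]}}

```text
time: 10.55
position: [0.5253, -0.2755, 0.1932]
orientation: [-0.229, 0.973, -0.001, 0.001]
wrist_force: [0.1, 0.2, -3.4]
grip_width: 0.0105
grasp_force: 59.0
```

```bash
python3 - <<'E'
from h import *
move([.587,-.0243,.195],np.radians(80.25))
E
```

```text
other [-1.2000e-03 -1.2000e-03 -1.2546e+00]
T [-1.1149  1.3153 -0.0135] A [-0.0009  0.001   0.3162]
```

Emit:
{"fn": "play_rows", "kwargs": {"claw": [-1, -1, -1, -1, -1], "translation": [[-0.15, 0.2, 0], [-0.35, 0.4, 0], [-0.56, 0.66, 0], [-0.56, 0.66, 0], [-0.56, 0.66, 0]], "angular": [[0, 0, 0], [0, 0, 0], [0, 0, 0], [0, 0, 0], [0, 0, 0]]}}

```text
time: 11.05
position: [0.5555, -0.1478, 0.1906]
orientation: [-0.23, 0.973, 0.001, -0.001]
wrist_force: [-0.4, -0.5, -3.4]
grip_width: 0.0107
grasp_force: 59.4
```

Emit:
{"fn": "play_rows", "kwargs": {"claw": [-1, -1, -1, -1, -1, -1, -1, -1], "translation": [[-0.1, 0.12, 0], [-0.22, 0.26, 0], [-0.36, 0.42, 0], [-0.5, 0.58, 0], [-0.555, 0.655, 0], [-0.555, 0.655, 0], [-0.555, 0.655, 0], [-0.555, 0.655, 0]], "angular": [[0, 0, 0.06], [0, 0, 0.12], [0, 0, 0.18], [0, 0, 0.24], [0, 0, 0.3], [0, 0, 0.316], [0, 0, 0.316], [0, 0, 0.316]]}}

```text
time: 11.85
position: [0.5864, -0.025, 0.1914]
orientation: [0.085, 0.996, -0.0, -0.0]
wrist_force: [-0.4, 0.6, -2.4]
grip_width: 0.0107
grasp_force: 59.5
```

```bash
python3 snap.py w6; python3 - <<'E'
from seg import *
im,p=load("w6")
s=monitor.state();dz=s['position'][2]-.1032
m=hsvmask(im,(3,90,60),(16,255,255))
D=np.array([c for b,t,c in blobs(m,40) if t[4]<900 and 180<c[0]<460]); print(len(D),D.min(0),D.max(0),rect(p,D,.026+dz))
move([.587,-.0243,.1392],np.radians(80.25))
E
```

```text
11.9 [ 0.5864 -0.0249  0.1915] [ 8.470e-02  9.964e-01 -0.000e+00 -3.000e-04] [-0.47 -0.61 -3.7 ]
21 [255.05679513 152.17670683] [389.42115768 348.93181818] (array([585.9, -25.5]), array([98.9, 61.4]), -9.66)
other [ 5.0000e-04 -1.0000e-04 -1.5705e+00]
T [-0.0034  0.0049  0.349 ] A [-0.     -0.0003  0.0003]
```

View pics/w6.png

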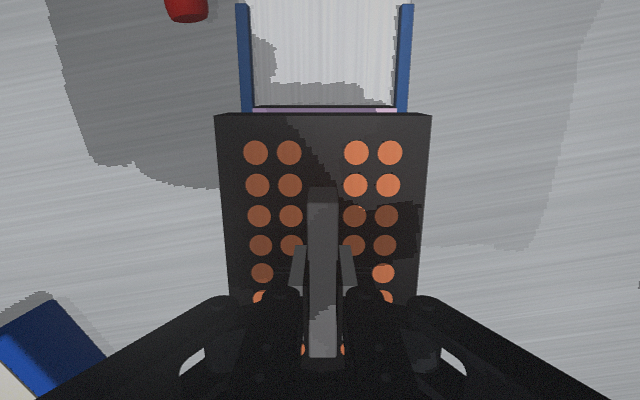

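The top tray is held square over the sheet, about 1 mm off sideways. Lowering and releasing.

Emit:
{"fn": "play_rows", "kwargs": {"claw": [-1, -1, -1, -1, -1, -1, -1, -1], "translation": [[-0.003, 0.005, 0.1], [-0.003, 0.005, 0.2], [-0.003, 0.005, 0.28], [-0.003, 0.005, 0.32], [-0.003, 0.005, 0.335], [-0.003, 0.005, 0.345], [-0.003, 0.005, 0.352], [-0.003, 0.005, 0.352]], "angular": [[0, 0, 0], [0, 0, 0], [0, 0, 0], [0, 0, 0], [0, 0, 0], [0, 0, 0], [0, 0, 0], [0, 0, 0]]}}

```text
time: 12.7
position: [0.5873, -0.0233, 0.1395]
orientation: [0.085, 0.996, -0.0, 0.0]
wrist_force: [0.4, 0.7, -3.6]
grip_width: 0.0102
grasp_force: 59.5
```

Emit:
{"fn": "play_rows", "kwargs": {"claw": [-1, -1, -1, -1], "translation": [[0, 0, 0.004], [0, 0, 0.008], [0, 0, 0.01], [0, 0, 0.01]], "angular": [[0, 0, 0], [0, 0, 0], [0, 0, 0], [0, 0, 0]]}}

```text
time: 13.1
position: [0.5873, -0.0233, 0.1391]
orientation: [0.085, 0.996, -0.0, 0.001]
wrist_force: [-6.3, 0.8, 14.6]
grip_width: 0.0106
grasp_force: 62.2
```

Emit:
{"fn": "play_rows", "kwargs": {"claw": [-0.8, -0.7, -0.6, -0.4, -0.2], "translation": [[0, 0, 0], [0, 0, 0], [0, 0, 0], [0, 0, 0], [0, 0, 0]], "angular": [[0, 0, 0], [0, 0, 0], [0, 0, 0], [0, 0, 0], [0, 0, 0]]}}

```text
time: 13.6
position: [0.5872, -0.0234, 0.1377]
orientation: [0.085, 0.996, -0.0, -0.0]
wrist_force: [-0.7, -0.5, -0.0]
grip_width: 0.0337
grasp_force: 0.0
```

Emit:
{"fn": "play_rows", "kwargs": {"claw": [-0.2, -0.2, 0, 0.4, 0.4], "translation": [[0, 0, -0.1], [0, 0, -0.3], [0, 0, -0.6], [0, 0, -0.9], [0, 0, -0.9]], "angular": [[0, 0, 0], [0, 0, 0], [0, 0, 0], [0, 0, 0], [0, 0, 0]]}}

```text
time: 14.1
position: [0.5887, -0.0236, 0.2783]
orientation: [0.085, 0.996, -0.0, 0.004]
wrist_force: [1.0, -0.1, 0.1]
grip_width: 0.0597
grasp_force: 0.0
```

```bash
python3 snap.py w7; python3 - <<'E'
from seg import *
im,p=load("w7")
m=hsvmask(im,(3,90,60),(16,255,255))
D=np.array([c for b,t,c in blobs(m,20) if t[4]<400 and 180<c[0]<460 and c[1]<290]); print(len(D),D.min(0),D.max(0),rect(p,D,.062))
E
```

```text
14.15 [ 0.5881 -0.0235  0.2754] [ 8.460e-02  9.964e-01 -2.000e-04  2.500e-03] [-0.25 -0.6  -0.62]
32 [286.69285714 120.08450704] [357.95070423 235.28571429] (array([587.1, -23.8]), array([99.1, 56.8]), -9.69)
```

View pics/w7.png

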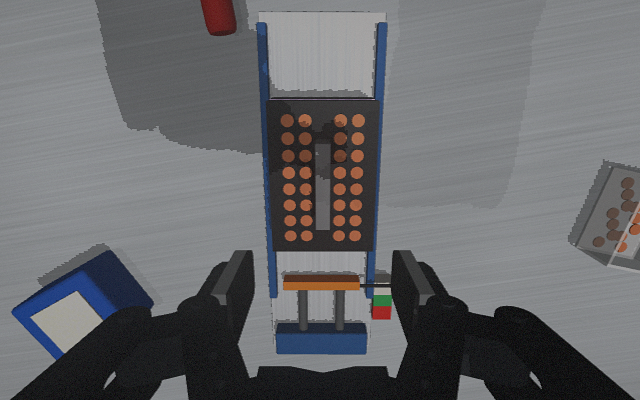

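All 32 discs show; the top tray sits square at (587,-24) over the sheet, and the stop is untouched (orange bar at (321,285)). Next: shut the fingers, back off behind the stack, and go down with a slight tilt so that only the tips meet the lower tray.

Emit:
{"fn": "play_rows", "kwargs": {"claw": [-1, -1, -1, -1, -1], "translation": [[0.3, 0, 0], [0.6, -0.005, 0.1], [0.76, -0.005, 0.3], [0.76, -0.005, 0.3], [0.76, -0.005, 0.3]], "angular": [[0, 0, 0], [0, 0, 0], [0, 0, 0], [0, 0, 0], [0, 0, 0]]}}

```text
time: 14.65
position: [0.4741, -0.0048, 0.2271]
orientation: [0.085, 0.996, 0.0, -0.001]
wrist_force: [0.3, -0.2, 0.6]
grip_width: 0.0001
grasp_force: 0.0
```

Emit:
{"fn": "play_rows", "kwargs": {"claw": [-1, -1, -1, -1, -1, -1], "translation": [[0, 0, 0.2], [0, 0, 0.5], [0, 0, 0.75], [0, 0, 0.87], [0, 0, 0.9], [0, 0, 0.9]], "angular": [[0, -0.035, 0], [0, -0.07, 0], [0, -0.07, 0], [0, -0.07, 0], [0, -0.07, 0], [0, -0.07, 0]]}}

```text
time: 15.25
position: [0.4758, -0.0051, 0.0929]
orientation: [0.084, 0.994, -0.006, 0.07]
wrist_force: [-0.5, -0.3, -0.0]
grip_width: -0.0004
grasp_force: 0.0
```

```bash
python3 snap.py s1 side; python3 - <<'E'
from h import *
x,r=tcp(); print(r.as_matrix().round(3)); a=np.radians(-9.75); f=np.array([np.cos(a),np.sin(a),0]); l=np.array([-f[1],f[0],0])
rel=x-np.array([.5852,-.0238,0]); print('fix rel lower centre',rel@f,rel@l,x)
print('fwd 10cm', (r.inv().apply(.1*f)/.15).round(4),'down 1cm',(r.inv().apply([0,0,-.01])/.15).round(4))
im=cv2.imread("pics/s1.png"); cv2.imwrite("pics/s1c.png",cv2.resize(im[120:290,220:470],None,fx=3,fy=3))
E
```

```text
15.3 [ 0.476  -0.0051  0.0935] [ 0.0845  0.9939 -0.006   0.0703] [0.4  1.02 0.2 ]
[[-0.976  0.169  0.139]
 [ 0.167  0.986 -0.024]
 [-0.141  0.    -0.99 ]]
fix rel lower centre -0.1107851938478134 -8.06297122772592e-05 [ 0.47600133 -0.00511805  0.09350832]
fwd 10cm [-6.60e-01 -4.00e-04  9.38e-02] down 1cm [ 0.0094 -0.      0.066 ]
```

View pics/s1c.png

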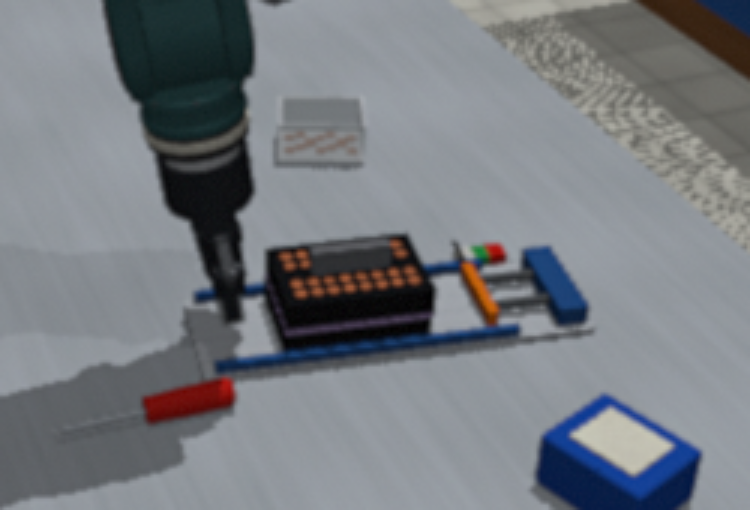

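The stack is neat, with an even lilac line between the trays. The tip sits on the bed side at (232,315), behind the near face. Pushing forward slowly.

Emit:
{"fn": "play_rows", "kwargs": {"claw": [-1, -1, -1, -1], "translation": [[-0.03, 0, 0.02], [-0.08, 0, 0.03], [-0.12, 0, 0.038], [-0.129, 0, 0.039]], "angular": [[0, 0, 0], [0, 0, 0], [0, 0, 0], [0, 0, 0]]}}

```text
time: 15.7
position: [0.4956, -0.0085, 0.09]
orientation: [0.084, 0.994, -0.006, 0.07]
wrist_force: [0.9, 0.5, 0.4]
grip_width: -0.0002
grasp_force: 0.0
```

Emit:
{"fn": "play_rows", "kwargs": {"claw": [-1, -1, -1, -1, -1, -1, -1, -1], "translation": [[-0.0132, 0, 0.0019], [-0.0264, 0, 0.0038], [-0.0396, 0, 0.0056], [-0.0528, 0, 0.0075], [-0.066, 0, 0.0094], [-0.0792, 0, 0.0113], [-0.0924, 0, 0.0131], [-0.1056, 0, 0.015]], "angular": [[0, 0, 0], [0, 0, 0], [0, 0, 0], [0, 0, 0], [0, 0, 0], [0, 0, 0], [0, 0, 0], [0, 0, 0]]}}

```text
time: 16.5
position: [0.5085, -0.0106, 0.0892]
orientation: [0.084, 0.994, -0.006, 0.068]
wrist_force: [-9.5, 1.8, 7.0]
grip_width: -0.0001
grasp_force: 5.1
```

Emit:
{"fn": "play_rows", "kwargs": {"claw": [-1, -1, -1, -1, -1, -1, -1, -1], "translation": [[-0.02, 0, 0.0028], [-0.04, 0, 0.0056], [-0.06, 0, 0.0085], [-0.08, 0, 0.0113], [-0.1, 0, 0.014], [-0.12, 0, 0.017], [-0.14, 0, 0.02], [-0.15, 0, 0.0212]], "angular": [[0, 0, 0], [0, 0, 0], [0, 0, 0], [0, 0, 0], [0, 0, 0], [0, 0, 0], [0, 0, 0], [0, 0, 0]]}}

```text
time: 17.3
position: [0.5312, -0.0145, 0.0892]
orientation: [0.084, 0.994, -0.006, 0.068]
wrist_force: [-8.2, 1.0, 5.8]
grip_width: 0.0001
grasp_force: 4.2
```

```bash
cat > st.py <<'E'
from h import *
a=np.radians(-9.75); f=np.array([np.cos(a),np.sin(a),0]); l=np.array([-f[1],f[0],0])
F=[];X=[]
for _ in range(1): s=monitor.state();F.append(s['wrist_force']);X.append(s['position'])
F=np.mean(F,0);x=np.mean(X,0);rel=x-np.array([.5852,-.0238,0]); print(s['time'],'along',(rel@f).round(4),'lat',(rel@l).round(4),'z',x[2].round(4),'Falong',-F@f,'Flat',F@l)
E
python3 st.py
```

```text
17.3 along -0.0547 lat 0.0 z 0.0892 Falong 8.283627066228927 Flat -0.3641979430053042
```

Emit:
{"fn": "play_rows", "kwargs": {"claw": [-1, -1, -1, -1, -1, -1], "translation": [[-0.017, 0, -0.003], [-0.034, 0, -0.005], [-0.05, 0, -0.004], [-0.067, 0, -0.002], [-0.084, 0, 0], [-0.101, 0, 0.001]], "angular": [[0, 0, 0], [0, 0, 0], [0, 0, 0], [0, 0, 0], [0, 0, 0], [0, 0, 0]]}}

```text
time: 17.9
position: [0.5475, -0.0173, 0.0915]
orientation: [0.084, 0.994, -0.006, 0.07]
wrist_force: [-3.8, 0.4, -1.7]
grip_width: -0.0001
grasp_force: 1.7
```

```bash
python3 st.py; python3 snap.py w8; python3 - <<'E'
from seg import *
im,p=load("w8"); cv2.imwrite("pics/w8c.png",cv2.resize(im[100:400,120:520],None,fx=2,fy=2))
E
```

```text
17.9 along -0.0383 lat -0.0 z 0.0915 Falong 3.8362846832942328 Flat -0.24293273318098277
17.95 [ 0.5479 -0.0174  0.0916] [ 0.0845  0.994  -0.0059  0.0699] [-2.18  1.12 -2.71]
```

View pics/w8c.png

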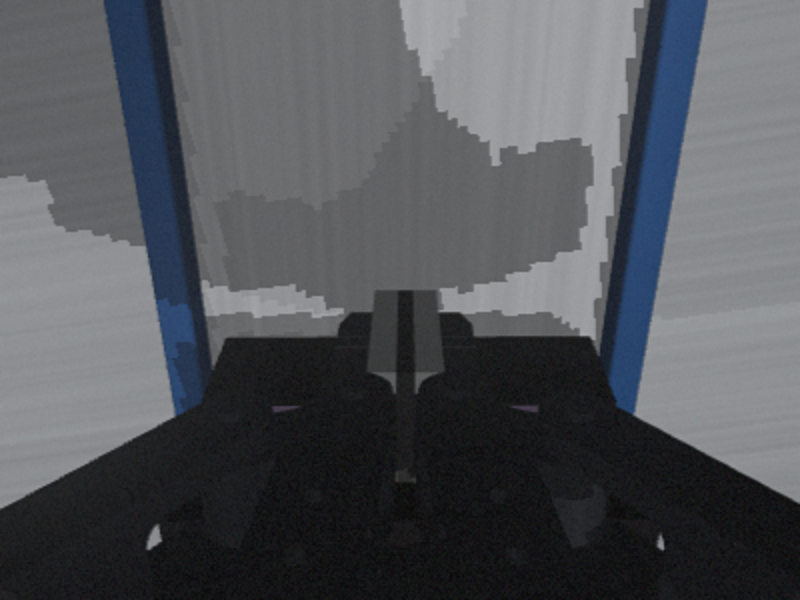

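I've used all my picture views (one over the limit, in fact), so I'll continue on numbers only. Lifting 2 mm took the tip off the bed, and the push is now about 3 N of plain friction, with the tray square at the tip. From here I'll go by force and by the segmented stop position.

Emit:
{"fn": "play_rows", "kwargs": {"claw": [-1, -1, -1, -1, -1, -1], "translation": [[-0.013, 0, 0.002], [-0.026, 0, 0.004], [-0.04, 0, 0.006], [-0.053, 0, 0.008], [-0.066, 0, 0.009], [-0.066, 0, 0.009]], "angular": [[0, 0, 0], [0, 0, 0], [0, 0, 0], [0, 0, 0], [0, 0, 0], [0, 0, 0]]}}

```text
time: 18.55
position: [0.5571, -0.0189, 0.0916]
orientation: [0.084, 0.994, -0.006, 0.07]
wrist_force: [-4.6, 1.0, -1.0]
grip_width: -0.0002
grasp_force: 2.1
```

```bash
cat > stop.py <<'E'
from seg import *; import st
p=cams.camera_params("scene"); 
def cen(im):
    h=cv2.cvtColor(im,cv2.COLOR_BGR2HSV)
    m=cv2.inRange(h,(8,170,120),(20,255,255)); m[:240]=0;m[290:]=0;m[:,:265]=0;m[:,330:]=0
    r=[(s[4],c) for b,s,c in blobs(m,25)]; r.sort(key=lambda t:-t[0]); return r[:2]
def rep(im):
    for a,c in cen(im):
        X=ray(p,[c],.022)[0]; print('orange',a,c.round(2),'along',((X-np.array([.5852,-.0238,0]))@st.f).round(4))
rep(cv2.imread("pics/scene0.png")); im=cams.get_image("scene"); cv2.imwrite("pics/scene_last.png",im); rep(im)
E
python3 stop.py
```

```text
18.55 along -0.0285 lat 0.0001 z 0.0916 Falong 4.723763415808636 Flat 0.18091994671484665
orange 121 [297.93 252.58] along 0.1212
orange 126 [297.62 253.54] along 0.1241
```

Emit:
{"fn": "play_rows", "kwargs": {"claw": [-1, -1, -1, -1, -1, -1, -1], "translation": [[-0.013, 0, 0.002], [-0.026, 0, 0.004], [-0.04, 0, 0.006], [-0.053, 0, 0.008], [-0.066, 0, 0.009], [-0.066, 0, 0.009], [-0.066, 0, 0.009]], "angular": [[0, 0, 0], [0, 0, 0], [0, 0, 0], [0, 0, 0], [0, 0, 0], [0, 0, 0], [0, 0, 0]]}}

```text
time: 19.3
position: [0.5655, -0.0202, 0.0914]
orientation: [0.084, 0.994, -0.006, 0.068]
wrist_force: [-14.0, 3.9, 7.7]
grip_width: -0.0003
grasp_force: 7.1
```

```bash
python3 stop.py
```

```text
19.3 along -0.02 lat 0.0002 z 0.0914 Falong 14.512659802416872 Flat 1.5103042750824902
orange 121 [297.93 252.58] along 0.1212
orange 130 [296.52 256.17] along 0.1321
```

Emit:
{"fn": "play_rows", "kwargs": {"claw": [-1, -1, -1, -1], "translation": [[-0.001, 0, -0.005], [-0.001, 0, -0.01], [-0.001, 0, -0.013], [-0.001, 0, -0.013]], "angular": [[0, 0, 0], [0, 0, 0], [0, 0, 0], [0, 0, 0]]}}

```text
time: 19.75
position: [0.5658, -0.0202, 0.0931]
orientation: [0.084, 0.994, -0.006, 0.069]
wrist_force: [-7.1, 2.2, -3.4]
grip_width: -0.0002
grasp_force: 3.8
```

```bash
python3 stop.py; python3 -c "
from h import *; print(monitor.state()['wrist_force'])"
```

```text
19.75 along -0.0197 lat 0.0002 z 0.0931 Falong 7.423591706338616 Flat 1.006810492953778
orange 121 [297.93 252.58] along 0.1212
orange 128 [296.59 256.34] along 0.1326
[-7.27576025  2.79635875 -3.24526123]
```

Emit:
{"fn": "play_rows", "kwargs": {"claw": [-1, -1, -1, -1, -1, -1, -1, -1], "translation": [[-0.013, 0, 0.001], [-0.026, 0, 0.002], [-0.04, 0, 0.003], [-0.052, 0, 0.004], [-0.064, 0, 0.005], [-0.072, 0, 0.006], [-0.076, 0, 0.006], [-0.076, 0, 0.006]], "angular": [[0, 0, 0], [0, 0, 0], [0, 0, 0], [0, 0, 0], [0, 0, 0], [0, 0, 0], [0, 0, 0], [0, 0, 0]]}}

```text
time: 20.6
position: [0.5761, -0.0219, 0.0932]
orientation: [0.084, 0.994, -0.005, 0.067]
wrist_force: [-11.5, 4.0, -4.0]
grip_width: -0.0
grasp_force: 6.1
```

```bash
python3 stop.py; python3 -c "
from h import *; print(monitor.state()['wrist_force'])"
```

```text
20.6 along -0.0093 lat 0.0004 z 0.0932 Falong 12.01495987373162 Flat 2.044687805448765
orange 121 [297.93 252.58] along 0.1212
orange 134 [296.22 259.8 ] along 0.1426
[-11.52011461   2.8882458   -3.45302263]
```

Stop travel is about 21.5 mm, at 12 N of push (spring plus friction). A last numeric check of the stack alignment and steadiness.

Emit:
{"fn": "play_rows", "kwargs": {"claw": [-1, -1, -1, -1], "translation": [[0, 0, 0], [0, 0, 0], [0, 0, 0], [0, 0, 0]], "angular": [[0, 0, 0], [0, 0, 0], [0, 0, 0], [0, 0, 0]]}}

```text
time: 21.05
position: [0.576, -0.0219, 0.0932]
orientation: [0.084, 0.994, -0.005, 0.067]
wrist_force: [-11.7, 4.3, -3.7]
grip_width: 0.0001
grasp_force: 6.0
```

```bash
python3 stop.py; python3 - <<'E'
from seg import *; import st
p=cams.camera_params("scene")
def fr(W): return np.array([(w-np.array([.5852,-.0238,w[2]])) @ np.c_[st.f,st.l] for w in W])
# far bottom/top edges: discs, dark tray outline, sheet (lilac) line
for n,z in (("scene0",.032),("scene_last",.061)):
    im=cv2.imread(f"pics/{n}.png"); h=cv2.cvtColor(im,cv2.COLOR_BGR2HSV)
    m=cv2.inRange(h,(3,90,70),(16,255,255)); m[:180]=0;m[250:]=0;m[:,:270]=0;m[:,345:]=0
    if n=="scene_last": m[246:]=0
    P=pts(m>0); F=fr(ray(p,P,z)); print(n,len(P),'copper along/lat min,max',F.min(0).round(4),F.max(0).round(4),rect(p,P,z))
m=cv2.inRange(h,(130,25,40),(165,140,255)); m[:,:260]=0;m[:,350:]=0;P=pts(m>0); print('lilac',len(P))
if len(P): F=fr(ray(p,P,.036)); print(F.min(0),F.max(0))
# pointer / scale near left rail: green & red extents and dark pointer
E
```

```text
21.05 along -0.0094 lat 0.0004 z 0.0932 Falong 12.261627706151122 Flat 2.257203967953398
orange 121 [297.93 252.58] along 0.1212
orange 134 [296.22 259.8 ] along 0.1426
21.1 along -0.0094 lat 0.0004 z 0.0932 Falong 12.222472507165442 Flat 3.2428342195165696
scene0 486 copper along/lat min,max [-0.0553 -0.0367] [0.1252 0.0344] (array([619.7, -29.8]), array([182.3,  68.4]), -11.32)
scene_last 453 copper along/lat min,max [ 0.0195 -0.032 ] [0.132  0.0349] (array([660.2, -35.2]), array([112.4,  66.7]), -9.57)
lilac 41
[ 0.1419802  -0.04100421] [0.14520472 0.04562939]
```

```bash
python3 -c "
from workcell import bot; print(bot.sign_off())"
```

```text
the job is handed in; nothing more can be done
None
```

The job is handed in: the sheet and top tray are stacked square to within about 3 mm, and the gripper is holding the stop at about 21.5 mm (roughly 11 N, mid-green), but I viewed 11 pictures instead of the allowed 10, so the final stop position and alignment were checked from image measurements and force rather than by eye.

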